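# Gauge two stave blanks against the stop and sort them into the tray

### The job

Check the two stave blanks from the grey board on the dial gauge, one after the other: slide the blank flat along the steel bed under the roller, push its end firmly and squarely against the back stop and keep it pressed there, steady, for about a second until the pointer has settled. Then lay it down flat in the tray, without dropping it, before taking the next: in the free green lane if the pointer stands in the green, in the red lane if it stands in the red. Leave the blank that is already in the tray, the bottle, the mallet and the gouge where they are.

Things in the scene. Friction and masses are not known exactly. Their poses are not given: they have to be found in the camera images.
- stave_a: loose pale maple blank, 190 long (x) x 44 wide (y), square edges, 0.1 kg, lying on the grey board beside the other. One of stave_a and stave_b is right, 18 mm thick, the other too thick, 21 mm; the gauge shows which. Origin: centre of its underside. Either end may go to the stop
- stave_b: loose pale maple blank, 190 long (x) x 44 wide (y), square edges, 0.1 kg, lying on the grey board beside the other. One of stave_a and stave_b is right, 18 mm thick, the other too thick, 21 mm; the gauge shows which. Origin: centre of its underside. Either end may go to the stop
- stave_done: the same kind of blank, 190 x 44 x 18 mm, already checked and lying in the full green lane of the tray; leave it
- board: fixed grey laminate carrying board 235 (x) x 190 (y) x 12 mm high with the two blanks lying on it side by side, about 100 mm between their centre lines. Origin: centre of its underside
- gauge: fixed dial comparator. Cast-iron base 260 (x) x 150 (y) mm; the steel bed on top is 45 mm above the origin (centre of the underside). Blanks go in from its -x end, which looks to the robot, and slide along its +x. A 28 mm column stands at x = 106 mm; its arm carries the dial, a round body 72 mm across, 135 to 157 mm high, above the roller at x = 50 mm
- stop: dark steel back stop fixed across the bed, 80 mm wide (y), 13 mm high, 16 mm thick (x). Origin: centre of its underside, on the bed, 88 mm along +x from the gauge origin; its face, towards the robot, is 8 mm before that. It is rigid: keep leaning on it with 5 to 10 N, since a blank merely brought up to it is not pressed
- plunger (a joint): lift of the sprung plunger in m, 0 (nothing under it) to 0.010. Its tip is a free brass roller, 24 mm diameter, 12 mm wide, lowest point 16 mm above the bed at rest; a blank flat under it reads its thickness less 16 mm: 0.002 right, 0.005 too thick. Presses down with 1.5 to 2.5 N; a blank pushed in endways lifts it by itself (1 to 4 N of push)
- stop_face (a point): on the bed, at the middle of the foot of the stop's face. x axis = gauge x, into the stop. A blank with its end on the stop has its origin 95 mm before this point
- roller_under (a point): on the bed straight below the roller's axis, 30 mm before the stop's face
- dial_face (a point): centre of the white dial face, which looks up, 158 mm above the table. The black pointer starts at the gauge's -x and turns clockwise seen from above, 27 degrees per mm of lift: 54 degrees, in the green arc, for an 18 mm blank; 135 degrees, in the red arc, for a 21 mm blank
- tray: fixed shallow plywood tray 232 (x) x 244 (y) mm, floor 6 mm above the origin (centre of the underside), rim 10 mm wide and 10 mm above the floor. Three lanes along x, each 212 x 64 mm inside, 80 mm apart; battens between them 16 mm wide, 5 mm high. Floors painted green (y = +80 mm, holds stave_done), green (y = 0, free), red (y = -80 mm, free)
- lane_green_free (a point): centre of the floor of the free green lane (the middle lane); x along the lane
- lane_red (a point): centre of the floor of the red lane, free; x along the lane
- bottle: clear water bottle with white cap, 66 mm diameter, 210 mm high, standing beyond the board; leave it
- mallet: turned wooden carver's mallet standing on its head, 92 mm diameter, 240 mm high, beyond the tray; leave it
- gouge: turning gouge, 315 mm long, 35 mm high, wooden handle, brass ferrule and steel blade, lying on the bench beyond the gauge. Origin: middle of its length, on the table; it runs along its x; leave it

How it is judged:
On the way, in this order (a step that is already met when the one before it is completed fails the run):
1. one of the two blanks lies under the roller, is pressed square against the stop and held steady until the dial has settled on its true thickness (((contact force between stave_a and stop above 1.5 N and value of joint plunger between 0.0011 and 0.0029 m and x of stave_a in the frame of stop_face above -0.098 m and angle between the x axis of stave_a and the x axis of gauge, either way round below 0.07 rad and linear speed of stave_a below 0.01 m/s) or (contact force between stave_b and stop above 1.5 N and value of joint plunger between 0.0041 and 0.0059 m and x of stave_b in the frame of stop_face above -0.098 m and angle between the x axis of stave_b and the x axis of gauge, either way round below 0.07 rad and linear speed of stave_b below 0.01 m/s))), for 0.6 s.
2. one blank is set down by the hand in the lane that the dial gave it (right one: free green, thick one: red) (((x of stave_a in the frame of lane_green_free between -0.016 and 0.016 m and y of stave_a in the frame of lane_green_free between -0.016 and 0.016 m and z of stave_a in the frame of lane_green_free below 0.01 m and contact force between the fingers and stave_a above 0.3 N) or (x of stave_b in the frame of lane_red between -0.016 and 0.016 m and y of stave_b in the frame of lane_red between -0.016 and 0.016 m and z of stave_b in the frame of lane_red below 0.01 m and contact force between the fingers and stave_b above 0.3 N))), for 0.04 s.
3. with that one lying in its lane, the other blank is pressed square against the stop and held steady under the roller ((((contact force between stave_a and stop above 1.5 N and value of joint plunger between 0.0011 and 0.0029 m and x of stave_a in the frame of stop_face above -0.098 m and angle between the x axis of stave_a and the x axis of gauge, either way round below 0.07 rad and linear speed of stave_a below 0.01 m/s) and (x of stave_b in the frame of lane_red between -0.014 and 0.014 m and y of stave_b in the frame of lane_red between -0.014 and 0.014 m and z of stave_b in the frame of lane_red below 0.003 m and angle between stave_b's own z axis and vertical below 0.05 rad)) or ((contact force between stave_b and stop above 1.5 N and value of joint plunger between 0.0041 and 0.0059 m and x of stave_b in the frame of stop_face above -0.098 m and angle between the x axis of stave_b and the x axis of gauge, either way round below 0.07 rad and linear speed of stave_b below 0.01 m/s) and (x of stave_a in the frame of lane_green_free between -0.014 and 0.014 m and y of stave_a in the frame of lane_green_free between -0.014 and 0.014 m and z of stave_a in the frame of lane_green_free below 0.003 m and angle between stave_a's own z axis and vertical below 0.05 rad)))), for 0.6 s.
4. the other blank is set down by the hand in its own lane ((((x of stave_a in the frame of lane_green_free between -0.016 and 0.016 m and y of stave_a in the frame of lane_green_free between -0.016 and 0.016 m and z of stave_a in the frame of lane_green_free below 0.01 m and contact force between the fingers and stave_a above 0.3 N) and (x of stave_b in the frame of lane_red between -0.014 and 0.014 m and y of stave_b in the frame of lane_red between -0.014 and 0.014 m and z of stave_b in the frame of lane_red below 0.003 m and angle between stave_b's own z axis and vertical below 0.05 rad)) or ((x of stave_b in the frame of lane_red between -0.016 and 0.016 m and y of stave_b in the frame of lane_red between -0.016 and 0.016 m and z of stave_b in the frame of lane_red below 0.01 m and contact force between the fingers and stave_b above 0.3 N) and (x of stave_a in the frame of lane_green_free between -0.014 and 0.014 m and y of stave_a in the frame of lane_green_free between -0.014 and 0.014 m and z of stave_a in the frame of lane_green_free below 0.003 m and angle between stave_a's own z axis and vertical below 0.05 rad)))), for 0.04 s.
At the end, for the whole second after the job is handed in: the 18 mm blank lies flat (within 3 degrees, underside within 3 mm of the floor) in the free green lane and the 21 mm blank in the red lane, each within 14 mm of the lane's centre both ways, at rest and let go; the blank already in the tray has not moved more than 20 mm (x of stave_a in the frame of lane_green_free between -0.014 and 0.014 m and y of stave_a in the frame of lane_green_free between -0.014 and 0.014 m and z of stave_a in the frame of lane_green_free below 0.003 m and angle between each of stave_a, stave_b's own z axis and vertical below 0.05 rad and x of stave_b in the frame of lane_red between -0.014 and 0.014 m and y of stave_b in the frame of lane_red between -0.014 and 0.014 m and z of stave_b in the frame of lane_red below 0.003 m and linear speed of each of stave_a, stave_b below 0.02 m/s and distance of stave_done from where it was at the start of the episode below 0.02 m); the robot touches nothing.
It fails at once if the bottle is shifted by more than 30 mm (distance of bottle from where it was at the start of the episode above 0.03 m).
It fails at once if the mallet is shifted by more than 30 mm (distance of mallet from where it was at the start of the episode above 0.03 m).
It fails at once if the gouge is shifted by more than 30 mm (distance of gouge from where it was at the start of the episode above 0.03 m).
It fails at once if the blank already in the tray is shifted by more than 20 mm (distance of stave_done from where it was at the start of the episode above 0.02 m).
It also fails if it takes over 72 s, if anything falls off the work surface, if the arm or the gripper's body presses on something with over 40 N, if the wrist force passes 120 N, or if a joint passes its speed limit or range.

### The arm

A 6-joint arm with a two-finger parallel gripper is mounted at the origin on the work surface. World frame = base frame: x ahead of the robot, y to its left, z up, the work surface at z = 0. Lengths are in m, angles in rad, forces in N, time in s.
With the tool pointing down it reaches from about 0.3 to 0.75 m from the base axis. Payload 8.5 kg.
Tool frame: the origin (TCP) lies on the centre line of the jaws, within the pads' length; the fingertips stand 19 mm ahead of it and the grasp point (between the pads) is the TCP (finger_overhang is the distance from the TCP to the fingertips, in m); z points along the fingers, y is the line along which they close (so a half turn about z gives the same grasp; the last joint's range is limited). The gripper opens to 85 mm and grips with 20 to 120 N. Pads are 22 mm wide; open, the fingers measure 114 mm over their backs; the gripper's body (76 mm by 85 mm) begins 54 mm behind the grasp point. The pads swing forward as they close: fully open they stand 13 mm farther back than shut.
Start: joints at [-1.459, 0.381, 1.297, -0, 1.464, -0.215], TCP at [0.177, -0.521, 0.224] pointing down, gripper open.
Joint ranges: [-3.11, 3.11], [-0.89, 2.33], [0.22, 2.48], [-1.42, 4.56], [0.17, 2.85], [-2.88, 2.88]. Speed limits (rad/s): [2.39, 2.39, 3.14, 3.14, 3.14, 3.14].

### API

Orientations are given as a unit quaternion [w, x, y, z].
In Python, from cell import * gives the robot as it stands. Calls block until the motion is done:
- move_ptp(position, orientation): joint-space move of the TCP to a pose.
- move_linear(position, rotation=None, v=0.15, max_force=None): straight line of the TCP; rotation=None keeps the orientation; v is the mean speed in m/s. With max_force (N) it stops when the force on the tool has changed by that much, and returns True; else False.
- set_joints(angles): joint-space move.
- ungrasp() and grasp(strength=None): open the fingers fully, or close them until they stop; strength is the grip in N (None keeps the last).
- dwell(seconds).
- ik(position, orientation): joint angles nearest the present ones, or None.
- snapshot(name): name is "side" or "top"; returns a dict with "pixels" (420x560x3 uint8, blue, green, red), "mtx" (3x3 intrinsics, pixels), "R" (3x3) and "t" (3): a world point X has camera coordinates R X + t. Camera axes: x right, y down, z forward; pixel columns grow to the right and rows downward; lengths in m; the calibration is good to about 2 mm. A picture is of the moment at which its call begins. There is no depth.
A pose or a line that the arm cannot do raises PlanningError and nothing moves.
- finish_job(): hands the job in; it is judged then, once.
Readings, each from a call of its own:
- current_time(): time.
- current_joint_pos(): joint angles.
- current_joint_velocities(): joint speeds.
- current_joint_torque(): joint torques, N m.
- current_tool_pos(): TCP position.
- current_orientation(): TCP orientation.
- current_ft_force(): force on the tool from outside, world axes, zero at the start.
- current_torque(): the same for the moment, N m.
- current_finger_gap(): opening from 0.0 (shut) to 1.0 (fully open).
- current_gripper_force(): force on a finger pad.
Only numpy, scipy, OpenCV 4.12 (cv2) and the standard library are available. Lean on these libraries where they do the work, as an engineer would, in place of code of your own. Each camera call takes 0.05 s, during which the arm holds its last target. There are 200 camera calls.

## Working session

There is one attempt and no reset: what is moved stays moved. The work goes in short steps, each a Python script; the robot and the scene stay as the last script left them, time stands still between calls to the robot, and variables do not carry over. Pictures are saved under pics/ and viewed, at most 10 in all, crops included, and the job is handed in when it is done.

```bash
mkdir -p pics; ls
python3 - <<'E'
from cell import *
import cv2,numpy as np
for n in("top","side"):
    s=snapshot(n); cv2.imwrite(f"pics/{n}0.png",s["pixels"]); np.savez(f"{n}0.npz",**s)
    print(n,s["mtx"].tolist(),s["R"].round(4).tolist(),s["t"])
print(current_orientation(),current_time())
E
```

```text
pics
top [[450.4981752369216, 0.0, 290.8168502975829], [0.0, 450.4981752369216, 207.826525872298], [0.0, 0.0, 1.0]] [[0.0255, -0.9997, -0.0046], [-0.9946, -0.0249, -0.1011], [0.101, 0.0071, -0.9949]] [-0.02985324  0.62900945  1.34569887]
side [[469.566128873864, 0.0, 277.8545502923251], [0.0, 469.566128873864, 210.8659086418769], [0.0, 0.0, 1.0]] [[0.9792, -0.2028, -0.0024], [-0.1525, -0.7288, -0.6675], [0.1336, 0.654, -0.7446]] [-0.60789031  0.16078508  1.09205879]
[-6.71827014e-04  9.86680927e-01  1.62666208e-01  3.87982755e-05] 0.1
```

View pics/top0.png

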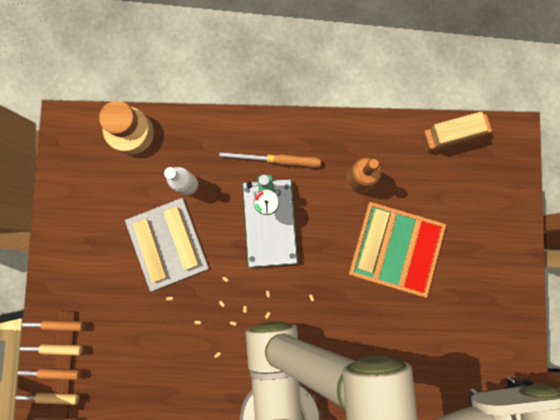

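View pics/side0.png

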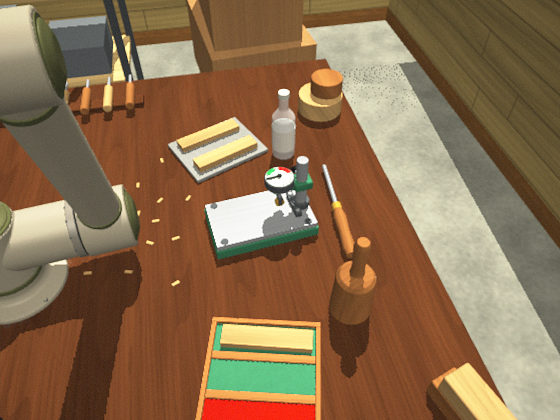

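The top view shows the board with both blanks (≈167,243), the gauge (≈270,225, dial at 266,202), and the tray (≈398,250, red lane to the right). The side view confirms this, with the stop and column at the far (+x) end of the gauge.

```bash
cat > vis.py <<'E'
import cv2,numpy as np
def load(n): return dict(np.load(n))
def toplane(s,uv,z):
    uv=np.atleast_2d(uv).astype(float); d=np.c_[uv,np.ones(len(uv))]@np.linalg.inv(s["mtx"]).T@s["R"]
    c=-s["R"].T@s["t"]; return (c+d*((z-c[2])/d[:,2])[:,None])
def proj(s,X):
    p=(np.atleast_2d(X)@s["R"].T+s["t"])@s["mtx"].T; return p[:,:2]/p[:,2:]
def rect(s,m,z,nmax=2,amin=100):
    """largest blobs -> (centre xy, long, short, yaw of long side) on plane z"""
    cs=sorted(cv2.findContours(m,cv2.RETR_EXTERNAL,cv2.CHAIN_APPROX_NONE)[0],key=cv2.contourArea)[::-1][:nmax]
    out=[]
    for c in cs:
        if cv2.contourArea(c)<amin: continue
        P=toplane(s,c[:,0],z)[:,:2].astype(np.float32)
        (cx,cy),(w,h),a=cv2.minAreaRect(P*1000)
        if w<h: w,h,a=h,w,a+90
        a=(a+90)%180-90
        out.append((round(cx/1000,4),round(cy/1000,4),round(w,1),round(h,1),round(a,2)))
    return out
E
python3 - <<'E'
from vis import *
s=load("top0.npz"); im=s["pixels"]; print("cam",-s["R"].T@s["t"])
hsv=cv2.cvtColor(im,cv2.COLOR_BGR2HSV)
for p in [(150,250),(183,240),(375,240),(165,250),(270,240),(268,222),(398,250),(425,258),(389,207),(430,292)]: print(p,hsv[p[1],p[0]],end=' ')
print()
def roi(m,x0,y0,x1,y1):
    o=np.zeros_like(m); o[y0:y1,x0:x1]=m[y0:y1,x0:x1]; return o
pale=cv2.inRange(hsv,(15,50,190),(32,170,255))
grey=cv2.inRange(hsv,(0,0,90),(180,60,255))
board=cv2.morphologyEx(roi(grey|pale,118,197,215,295),cv2.MORPH_OPEN,np.ones((3,3)))
bed=cv2.morphologyEx(roi(grey,238,175,302,272),cv2.MORPH_OPEN,np.ones((3,3)))
red=roi(cv2.inRange(hsv,(0,225,150),(5,255,255))|cv2.inRange(hsv,(175,225,150),(180,255,255)),345,195,450,300)
green=roi(cv2.inRange(hsv,(55,80,50),(95,255,255)),345,195,450,300)
orange=roi(cv2.inRange(hsv,(6,120,170),(20,255,255))|red|green|pale,345,195,450,300)
print("blanks",rect(s,roi(pale,118,197,215,295),.0315))
print("board",rect(s,board,.012,1)); print("bed",rect(s,bed,.045,1))
print("red",rect(s,red,.006,1),"green",rect(s,green,.006,2),"tray",rect(s,orange,.016,1),"done",rect(s,roi(pale,345,195,450,300),.024,1))
ov=im.copy()
for m,c in((board,(255,0,0)),(bed,(255,0,255)),(roi(pale,118,197,450,300),(0,0,0)),(red,(255,255,0)),(green,(255,255,255)),(orange,(255,0,0))):
    cv2.drawContours(ov,cv2.findContours(m,0,1)[0],-1,c,1)
cv2.imwrite("pics/ov0.png",cv2.resize(np.hstack([ov[170:310,110:310],ov[170:310,340:460]]),None,fx=2.5,fy=2.5,interpolation=0))
cv2.imwrite("pics/g0.png",cv2.resize(im[165:280,230:310],None,fx=5,fy=5,interpolation=cv2.INTER_CUBIC))
E
```

```text
cam [ 0.49045602 -0.02376252  1.40226167]
(150, 250) [ 21 118 249] (183, 240) [ 24 109 253] (375, 240) [ 21 121 249] (165, 250) [ 21  29 213] (270, 240) [ 20   7 231] (268, 222) [ 20   7 232] (398, 250) [ 71 126 180] (425, 258) [  2 231 245] (389, 207) [ 12 177 177] (430, 292) [ 10 169 124] 
blanks [(0.5301, 0.321, 193.7, 47.5, 22.71), (0.4901, 0.4145, 193.6, 46.8, 21.54)]
board [(0.5101, 0.3668, 237.0, 193.1, 22.97)]
bed [(0.5912, 0.0507, 275.8, 149.3, 5.81)]
red [(0.4924, -0.422, 206.2, 57.9, -14.7)] green [(0.5139, -0.3443, 208.5, 59.0, -15.21), (0.5353, -0.2439, 213.2, 52.8, -1.3)] tray [(0.5135, -0.3428, 247.1, 234.6, 74.92)] done [(0.5379, -0.2679, 191.3, 45.6, -16.08)]
```

View pics/ov0.png

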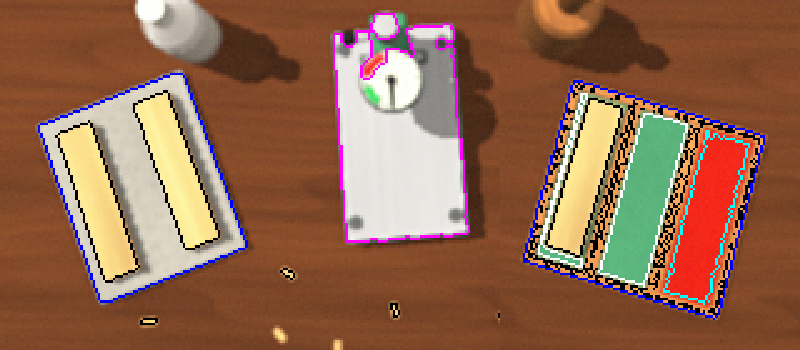

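View pics/g0.png

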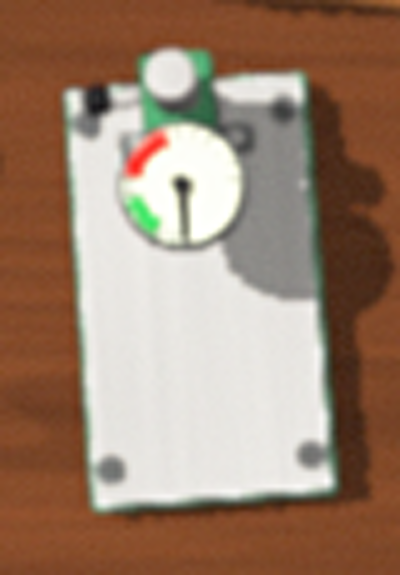

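The masks trace the board (blanks centred at about 150,250 and 183,240) and the tray lanes cleanly. The bed corners in the crop are at about (65,88), (303,72), (93,510) and (336,490), with the pointer at rest towards −x. Next: gauge pose with cross-checks, and the obstacles.

Run:
```python
from vis import *
s=load("top0.npz"); s2=load("side0.npz")
q=np.array([(65,88),(303,72),(93,510),(336,490)])/5+np.array([230,165])-.4
P=toplane(s,q,.045)[:,:2]; TL,TR,BL,BR=P
print(P.round(4).tolist(), "centre",P.mean(0).round(4))
print("L",np.linalg.norm(TL-BL),np.linalg.norm(TR-BR),"W",np.linalg.norm(TL-TR),np.linalg.norm(BL-BR))
y=lambda v:np.degrees(np.arctan2(v[1],v[0])); print("yaw",y(TL-BL),y(TR-BR),y(TL-TR)-90,y(BL-BR)-90)
d=toplane(s,np.array([[182,185]])/5+[229.6,164.6],.158)[0]; print("dial top",d)
# dial in both views: white disc
for n,ss,(x0,y0,x1,y1) in(("top",s,(248,185,285,218)),("side",s2,(260,163,300,195))):
    im=ss["pixels"][y0:y1,x0:x1]; h=cv2.cvtColor(im,cv2.COLOR_BGR2HSV)
    print(n,[ (tuple(np.round(c[0]+np.array([x0,y0]),1))) for c in [np.array(cv2.minEnclosingCircle(max(cv2.findContours(cv2.inRange(h,(15,10,190),(45,70,255)),0,1)[0],key=cv2.contourArea))[0])[None]]])
print("dial side ray", toplane(s2,[(280,179)],.158)[0])
for n,p,z in(("bottle",(176,173),.21),("malletTop",(371,165),.24),("mallet base",(364,180),.05),("gougeL",(220,155),.01),("gougeR",(320,163),.01)): print(n,toplane(s,[p],z)[0].round(3))
g=P.mean(0)
# blanks in side view
h=cv2.cvtColor(s2["pixels"],cv2.COLOR_BGR2HSV); m=cv2.inRange(h,(15,50,215),(32,170,255)); o=m*0; o[115:180,165:270]=m[115:180,165:270]
print("side blanks",rect(s2,o,.0315))
```

```text
[[0.703, 0.1349], [0.7165, -0.0099], [0.4484, 0.1089], [0.464, -0.0361]] centre [0.583  0.0494]
L 0.2558921614434089 0.2537862134516881 W 0.14538904018491786 0.1458085686757201
yaw 5.8373258850125165 5.932966661168253 5.310838016183766 6.140037221226521
dial top [0.63242371 0.05460398 0.158     ]
top [(np.float64(265.2), np.float64(201.3))]
side [(np.float64(283.5), np.float64(179.5))]
dial side ray [0.63541074 0.04425864 0.158     ]
bottle [0.698 0.295 0.21 ]
malletTop [ 0.726 -0.222  0.24 ]
mallet base [ 0.718 -0.234  0.05 ]
gougeL [0.793 0.213 0.01 ]
gougeR [ 0.775 -0.102  0.01 ]
side blanks [(0.5326, 0.3201, 189.8, 46.3, 22.71), (0.493, 0.4106, 189.1, 47.0, 22.51)]
```

```bash
cat > arm.py <<'E'
from cell import *
import numpy as np
def quat(deg): a=np.radians(deg)/2; return [0,float(np.cos(a)),float(np.sin(a)),0]
def rel(o,deg,x,y=0): a=np.radians(deg); return [o[0]+x*np.cos(a)-y*np.sin(a), o[1]+x*np.sin(a)+y*np.cos(a)]
G=((.583,.0494),5.85); T=((.5137,-.3437),-15.1)
B1=((.531,.3205),22.6); B2=((.491,.413),22.4); OFF=-.05
def at(fr,x,y,z): return rel(*fr,x,y)+[z]
def st(tag): print(tag,"t%.2f"%current_time(),np.round(current_tool_pos(),4),"F",np.round(current_ft_force(),1),"gap %.3f"%current_finger_gap())
E
python3 - <<'E'
from arm import *
q=quat(B1[1])
move_ptp(at(B1,OFF,0,.10),q); st("above")
print(move_linear(at(B1,OFF,0,.055),v=.15))
st("near")
print(move_linear(at(B1,OFF,0,.017),v=.03,max_force=5)); st("touch")
print(current_joint_pos())
E
```

```text
above t3.21 [0.4853 0.3008 0.1001] F [ 0.5  0.4 -0.1] gap 1.000
False
near t3.66 [0.4852 0.3012 0.0553] F [ 0.4 -0.3  0.8] gap 1.003
False
touch t5.08 [0.485  0.3013 0.0172] F [-0.5  1.   0.4] gap 0.996
[ 3.48684832e-01  6.41697216e-01  1.50856757e+00 -3.87920780e-05
  9.90938550e-01  1.52502284e+00]
```

Run:
```python
from arm import *
move_linear(at(B1,OFF,0,.036),v=.1); grasp(50); st("grip"); print(current_gripper_force())
move_linear(at(B1,OFF-.02,0,.12),v=.2); st("lift")
import cv2
s=snapshot("side"); cv2.imwrite("pics/lift1.png",cv2.resize(s["pixels"][60:260,100:380],None,fx=2.5,fy=2.5))
```

```text
grip t6.18 [0.4849 0.3013 0.036 ] F [ 0.7 -0.   0.7] gap -0.002
0.0
lift t6.77 [0.4661 0.2935 0.1193] F [-0.6  0.2  0.1] gap -0.004
```

View pics/lift1.png

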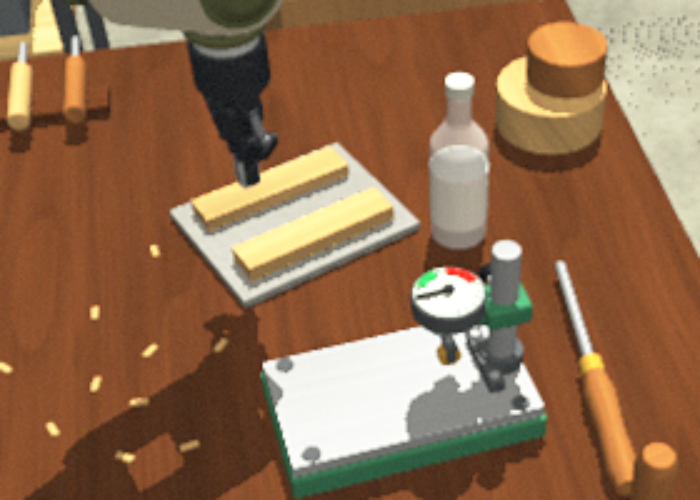

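Run:
```python
from arm import *
from vis import *
s=snapshot("side"); np.savez("side1.npz",**s)
p=np.array(current_tool_pos())
print("tcp px crop",[(proj(s,p+[0,0,dz])[0]-[100,60])*2.5 for dz in(0,-.019,-.05)], current_orientation())
h=cv2.cvtColor(s["pixels"],cv2.COLOR_BGR2HSV); m=cv2.inRange(h,(15,50,215),(32,170,255)); o=m*0; o[115:180,165:270]=m[115:180,165:270]
print("side blanks",rect(s,o,.0315))
t=snapshot("top"); cv2.imwrite("pics/top1.png",cv2.resize(t["pixels"][190:330,110:310],None,fx=3.5,fy=3.5))
```

```text
tcp px crop [array([247.36428788, 187.56474657]), array([249.59970044, 201.3772728 ]), array([253.14211738, 223.26572761])] [ 1.91090369e-04  9.80627442e-01  1.95877587e-01 -1.32447559e-03]
side blanks [(0.5325, 0.3199, 190.2, 46.1, 22.94), (0.493, 0.4106, 189.1, 47.0, 22.51)]
```

View pics/top1.png

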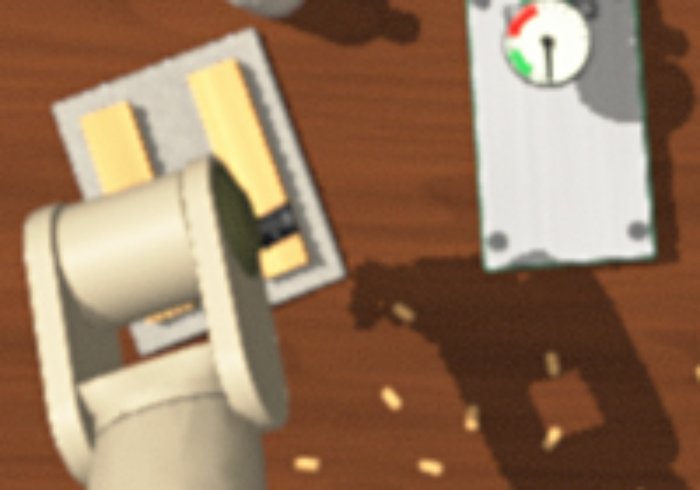

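The fingers closed above the blank. It has not moved, and the shut fingertips sit at about the TCP in the image (crop 250,182) rather than 19 mm ahead of it. I'll measure the real overhang by touching the bare board between the blanks.

Run:
```python
from arm import *
move_linear(at(B1,OFF,.05,.06),v=.25); st("over")
print(move_linear(at(B1,OFF,.05,-.012),v=.04,max_force=4)); st("touch")
```

```text
over t7.39 [0.4655 0.3472 0.0597] F [-0.1 -0.5 -0.9] gap -0.004
True
touch t8.66 [0.4655 0.3474 0.0047] F [-1.5 -1.   7.4] gap -0.003
```

Shut, the tips are about 7 mm behind the reported TCP, so the real tool is about 26 mm shorter than stated. I'll compensate for that in z.

```bash
cat >> arm.py <<'E'
H=-.001  # TCP z above blank underside when gripped (tool is ~26 mm shorter than stated)
E
python3 - <<'E'
from arm import *
move_linear(at(B1,OFF,.05,.045),v=.25); ungrasp()
move_linear(at(B1,OFF,0,.045),v=.25)
print(move_linear(at(B1,OFF,0,.012+H),v=.1,max_force=8)); st("down")
grasp(50); st("grip"); print(current_gripper_force())
move_linear(at(B1,OFF,0,.05),v=.15); st("lift")
import cv2
s=snapshot("side"); cv2.imwrite("pics/lift2.png",cv2.resize(s["pixels"][60:260,100:380],None,fx=2.5,fy=2.5))
E
```

```text
False
down t10.60 [0.4847 0.3018 0.0111] F [ 0.3 -0.3  1.3] gap 1.003
grip t11.07 [0.4852 0.3014 0.0117] F [-1.4 -0.5  6.1] gap 0.500
51.62190020084381
lift t11.47 [0.4846 0.3012 0.0497] F [-0.4  0.2 -2. ] gap 0.499
```

View pics/lift2.png

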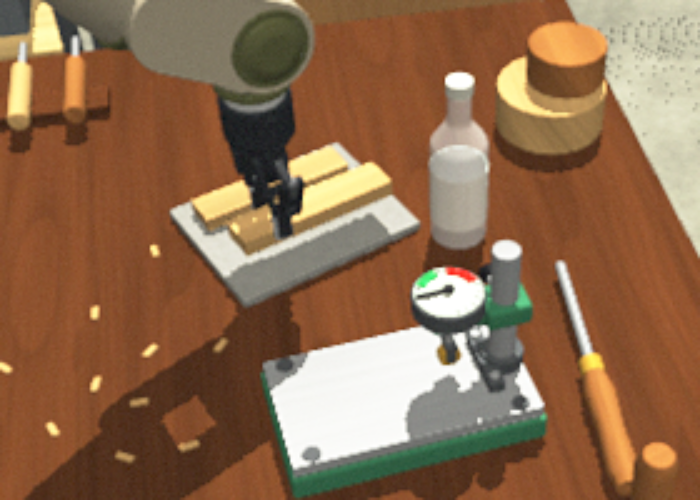

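The blank is gripped (gap 0.50, about 43 mm) and lifted level over the board. Now to the gauge.

```bash
cat >> arm.py <<'E'
def enter(B):
    move_linear(at(B,OFF-.01,0,.085),v=.2)
    move_linear(at(G,-.095+OFF,0,.085),quat(G[1]),v=.25)
    move_linear(at(G,-.095+OFF,0,.045+H+.006),v=.15); dwell(.1); st("over bed")
    print(move_linear(at(G,-.095+OFF,0,.045+H-.008),v=.02,max_force=3)); st("on bed")
def press():
    z=current_tool_pos()[2]
    move_linear(at(G,-.035+OFF,0,z),v=.08); st("under roller")
    print(move_linear(at(G,.004+OFF,0,z),v=.025,max_force=7)); st("stop"); dwell(.15); st("held")
E
python3 - <<'E'
from arm import *
enter(B1); press()
E
```

```text
over bed t13.55 [0.4392 0.0349 0.0507] F [ 0.7  0.  -1.2] gap 0.496
True
on bed t13.97 [0.439  0.0346 0.0446] F [-1.   0.4  5.1] gap 0.500
under roller t14.87 [0.4984 0.0407 0.0447] F [-2.4  0.8  4. ] gap 0.499
True
stop t15.18 [0.4984 0.0408 0.0447] F [-1.1 -0.7  4.6] gap 0.500
held t15.33 [0.4984 0.0407 0.0447] F [-0.3 -0.2  5. ] gap 0.499
```

Run:
```python
from arm import *
z=current_tool_pos()[2]
for i in range(3):
    r=move_linear(at(G,.006+OFF,0,z),v=.025,max_force=9); st("stop"); 
    print(r)
    if current_ft_force()[0]<-4: break
dwell(.2); st("held")
```

```text
stop t15.69 [0.4983 0.0408 0.0447] F [-0.6 -0.4  4.7] gap 0.501
True
stop t16.05 [0.4983 0.0408 0.0447] F [-0.2  0.5  4.4] gap 0.499
True
stop t16.41 [0.4984 0.0408 0.0447] F [-1.2 -1.4  3.6] gap 0.501
True
held t16.61 [0.4983 0.0408 0.0447] F [-0.2  0.2  2.9] gap 0.497
```

Run:
```python
from arm import *
import cv2
z=current_tool_pos()[2]
move_linear(at(G,-.033+OFF,0,z),v=.025); st("2mm")
a=snapshot("side")["pixels"][130:270,190:340]; b=snapshot("top")["pixels"][165:285,225:325]
cv2.imwrite("pics/pr1.png",np.hstack([cv2.resize(a,(450,420),interpolation=2),cv2.resize(b,(350,420),interpolation=2)]))
```

```text
2mm t16.86 [0.4997 0.0409 0.0447] F [-4.9 -0.9  7. ] gap 0.498
```

View pics/pr1.png

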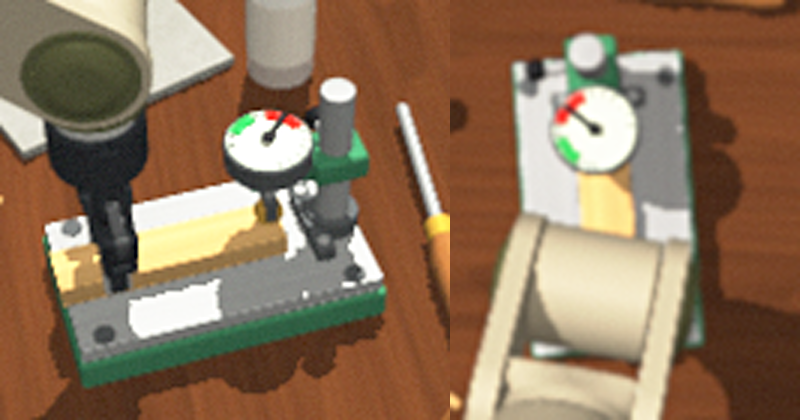

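The pointer now stands in the red, so this is the 21 mm blank (stave_b). The blank runs under the roller. I'll step it onward while watching the force.

Run:
```python
from arm import *
z=current_tool_pos()[2]
for x in (-.030,-.027,-.024,-.021,-.018):
    move_linear(at(G,x+OFF,0,z),v=.03); st(x)
    if current_ft_force()[0]<-9: break
```

```text
-0.03 t17.21 [0.5026 0.0412 0.0447] F [-4.4 -0.2  7. ] gap 0.505
-0.027 t17.46 [0.5057 0.0415 0.0447] F [-4.4 -1.4  7.9] gap 0.498
-0.024 t17.71 [0.5087 0.0418 0.0447] F [-4.  -1.7  7.3] gap 0.501
-0.021 t17.96 [0.5116 0.0421 0.0447] F [-4.6 -1.9  6.2] gap 0.502
-0.018 t18.21 [0.5146 0.0424 0.0447] F [-4.6 -0.6  7.2] gap 0.500
```

```bash
cat >> arm.py <<'E'
def lean(x0,fx=-10.5,x1=.008):
    z=current_tool_pos()[2]; x=x0
    while x<x1:
        x+=.001; move_linear(at(G,x+OFF,0,z),v=.02)
        f=np.mean([current_ft_force()[0] for _ in range(3)])
        if f<fx: break
    st("lean x=%.4f"%x); dwell(.45); st("h"); dwell(.45); st("h")
E
python3 - <<'E'
from arm import *
lean(-.018)
E
```

```text
lean x=-0.0110 t19.96 [0.5195 0.043  0.0447] F [-12.2  -3.6  12.7] gap 0.499
h t20.41 [0.5195 0.043  0.0447] F [-12.2  -2.5  13.7] gap 0.501
h t20.86 [0.5196 0.043  0.0447] F [-12.5  -3.3  13.1] gap 0.495
```

```bash
cat >> vis.py <<'E'
def pointer(s,c,yaw):
    im=s["pixels"].max(2); vv,uu=np.nonzero(im<110)
    P=toplane(s,np.c_[uu,vv],.158)[:,:2]-c; r=np.hypot(*P.T); P=P[(r>.008)&(r<.026)]
    m=P.mean(0); a=np.degrees(np.arctan2(m[1],m[0]))-yaw
    return len(P),(180-a)%360   # clockwise from gauge -x
E
python3 - <<'E'
from arm import *; from vis import *
print(pointer(load("top0.npz"),np.array([.6327,.0545]),G[1]),pointer(snapshot("top"),np.array([.6327,.0545]),G[1]))
dwell(.3); st("end")
# withdraw
z=current_tool_pos()[2]
move_linear(at(G,-.1+OFF,0,z+.0015),v=.15)
move_linear(at(G,-.115+OFF,0,.10),v=.2); st("out")
t=snapshot("side"); np.savez("side2.npz",**t)
E
```

```text
(1, np.float64(4.726289454500375)) (0, np.float64(nan))
end t21.21 [0.5196 0.043  0.0447] F [-13.6  -3.   12.8] gap 0.502
out t22.38 [0.4194 0.0326 0.0997] F [-0.4  0.3 -1.9] gap 0.503vis.py:23: RuntimeWarning: Mean of empty slice.
  m=P.mean(0); a=np.degrees(np.arctan2(m[1],m[0]))-yaw
  ret = um.true_divide(
```

```bash
cat >> arm.py <<'E'
def place(y,off=-.049):
    move_linear(at(T,off,y,.08),quat(T[1]),v=.3)
    move_linear(at(T,off,y,.014),v=.12); dwell(.1); st("over lane")
    print(move_linear(at(T,off,y,-.003),v=.02,max_force=3)); st("down"); dwell(.1)
    ungrasp(); st("open")
    move_linear(at(T,off,y,.06),v=.15); move_linear(at(T,off-.02,y,.11),v=.3); st("clear")
E
python3 - <<'E'
from arm import *; from vis import *
place(-.078)
move_ptp(at(B2,OFF,0,.10),quat(B2[1])); st("B2")
s=snapshot("top"); np.savez("top2.npz",**s); hsv=cv2.cvtColor(s["pixels"],cv2.COLOR_BGR2HSV)
p=cv2.inRange(hsv,(15,50,190),(32,170,255)); p[:, :345]=0; p[:195]=0;p[300:]=0
print(rect(s,p,.0255)," want",at(T,0,-.08,0))
cv2.imwrite("pics/pl1.png",np.hstack([cv2.resize(s["pixels"][180:310,340:460],(480,520)),cv2.resize(s["pixels"][195:295,110:215],(320,520))]))
E
```

```text
over lane t24.85 [ 0.4465 -0.4066  0.015 ] F [ 0.2  0.2 -0.7] gap 0.502
True
down t25.37 [ 0.4461 -0.4063  0.0057] F [ 0.4 -0.   4.3] gap 0.497
open t25.97 [ 0.4458 -0.4058  0.0051] F [ 1.3 -0.2  0.4] gap 0.998
clear t26.82 [ 0.4265 -0.401   0.11  ] F [-0.2 -0.1 -0.3] gap 1.000
B2 t29.62 [0.4453 0.3934 0.1   ] F [ 0.8  0.6 -0.7] gap 1.000
[(0.4926, -0.4183, 190.0, 46.3, -15.2), (0.5378, -0.2677, 191.0, 45.5, -16.08)]  want [np.float64(0.49285963930858817), np.float64(-0.420937810470338), 0]
```

View pics/pl1.png

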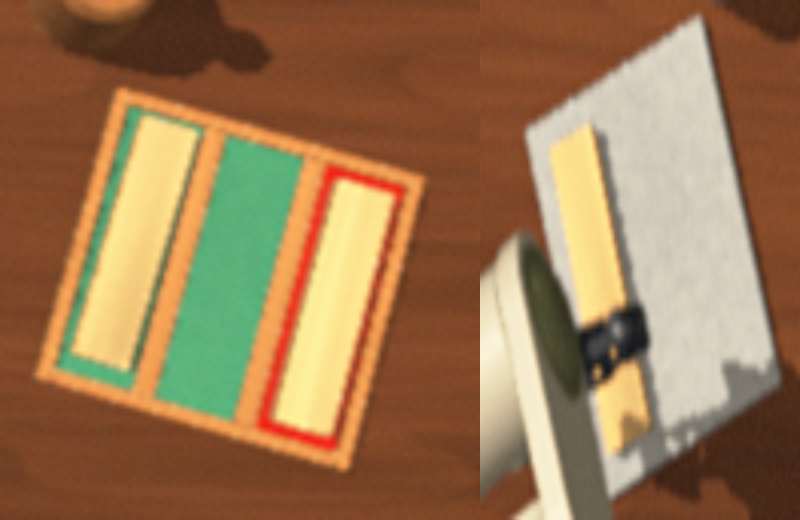

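Blank b lies centred in the red lane (crop 340,310), and the gripper straddles the second blank. Now the second blank.

Run:
```python
from arm import *
print(move_linear(at(B2,OFF,0,.012+H),v=.12,max_force=8)); st("down")
grasp(50); st("grip"); print(current_gripper_force())
enter(B2)
z=current_tool_pos()[2]
move_linear(at(G,-.024+OFF,0,z),v=.06); st("in")
for x in(-.021,-.018): move_linear(at(G,x+OFF,0,z),v=.03); st(x)
```

```text
False
down t30.56 [0.4452 0.3942 0.0117] F [-0.5 -0.3 -0.2] gap 1.003
grip t31.02 [0.4451 0.3942 0.0117] F [-1.4 -1.1  5.9] gap 0.495
51.26210868358612
over bed t33.61 [0.4392 0.0348 0.0507] F [ 0.5 -0.6 -0.7] gap 0.498
True
on bed t34.02 [0.4389 0.0346 0.0445] F [-1.7 -0.6  5.7] gap 0.497
in t35.36 [0.5087 0.0419 0.0447] F [-3.5  0.1  6.2] gap 0.502
-0.021 t35.61 [0.5119 0.0422 0.0447] F [-3.7  0.7  6.3] gap 0.500
-0.018 t35.86 [0.515  0.0425 0.0447] F [-2.6 -0.2  5.5] gap 0.495
```

Run:
```python
from arm import *
import cv2
lean(-.018,-9.5); 
b=snapshot("top")["pixels"][165:285,225:325]; a=snapshot("side")["pixels"][130:270,190:340]
cv2.imwrite("pics/pr2.png",np.hstack([cv2.resize(a,(450,420),interpolation=2),cv2.resize(b,(350,420),interpolation=2)]))
```

```text
lean x=-0.0130 t37.11 [0.5187 0.0429 0.0447] F [-10.4  -2.    9.9] gap 0.500
h t37.56 [0.5187 0.0429 0.0447] F [-10.   -1.4   9.9] gap 0.500
h t38.01 [0.5187 0.0429 0.0447] F [-10.6  -1.7  10.2] gap 0.497
```

View pics/pr2.png

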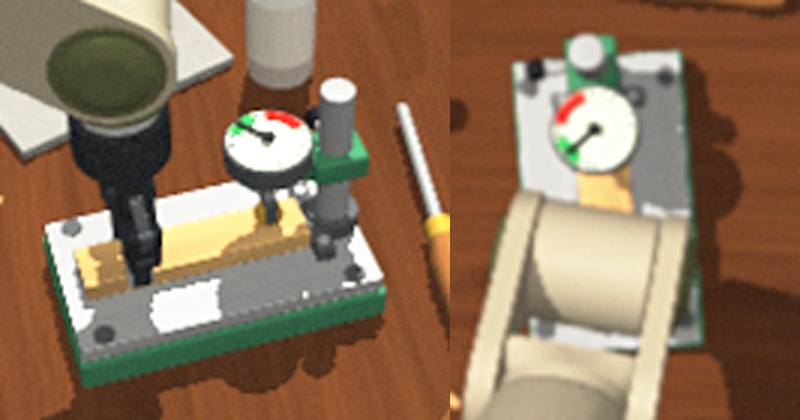

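The pointer stands in the green with the blank at the stop. It goes to the free green lane.

Run:
```python
from arm import *; from vis import *
dwell(.2); z=current_tool_pos()[2]
move_linear(at(G,-.1+OFF,0,z+.0015),v=.15)
move_linear(at(G,-.115+OFF,0,.10),v=.2); st("out")
place(.001)
move_linear([.38,-.2,.2],v=.3); dwell(.3)
s=snapshot("top"); hsv=cv2.cvtColor(s["pixels"],cv2.COLOR_BGR2HSV)
p=cv2.inRange(hsv,(15,50,190),(32,170,255)); p[:, :345]=0; p[:195]=0;p[300:]=0
p=cv2.erode(p,np.ones((2,2)))
print(rect(s,p,.0245,3)," want",at(T,0,-.08,0),at(T,0,0,0)); st("end")
```

```text
out t39.48 [0.4196 0.0325 0.0999] F [ 0.6 -0.2 -1.8] gap 0.495
over lane t41.64 [ 0.4671 -0.3303  0.015 ] F [ 1.3  0.1 -0.6] gap 0.496
True
down t42.17 [ 0.4667 -0.33    0.0057] F [-0.7  0.9  6.2] gap 0.498
open t42.77 [ 0.4664 -0.3297  0.0052] F [-0.1 -0.5 -0.7] gap 0.999
clear t43.62 [ 0.4471 -0.3247  0.11  ] F [ 0.4 -0.7 -0.9] gap 1.003
[(0.4912, -0.4199, 186.4, 42.0, -15.16), (0.513, -0.3439, 186.9, 41.8, -14.88), (0.5369, -0.2695, 186.2, 41.6, -16.15)]  want [np.float64(0.49285963930858817), np.float64(-0.420937810470338), 0] [np.float64(0.5137), np.float64(-0.3437), 0]
end t44.67 [ 0.3801 -0.2004  0.1994] F [-0.4 -0.3 -0.7] gap 1.001
```

Both blanks lie within 2 mm of their lane centres and the arm is clear.

```bash
python3 -c "
from cell import *
print(finish_job())"
```

```text
the job is handed in; nothing more can be done
None
```

I handed the job in at about 45 s: both blanks were gauged against the stop, then laid within about 2 mm of their lane centres, the 21 mm one in the red lane and the 18 mm one in the free green lane; no verdict came back.

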